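# Take the flanged hub out from under the dust flap

## Task

Raise the clear flap of the aluminium parts box by its black tab and swing it back past upright so that it stays open, and leave it open. Take the flanged brass hub out of the box and stand it upright, flange down, in the middle of the round black pad in the blue tray beside the box; set it down, do not let it fall, and leave the plain brass sleeve standing where it is in the box.

Things in the scene. Friction and masses are not known exactly. Their poses are not given: they have to be found in the camera images.
- flap (a joint): Clear flap, 160 x 250 x 5 mm, 0.2 kg: angle in rad, 0 shut and level (the start), swinging up to its stop at 1.9 (109 degrees). Free hinge: let go before upright (1.57) it falls shut; let go at 1.67 or more it falls back onto the stop and stays. It covers a fixed, open aluminium box of the same 160 x 250 mm, 70 mm high, walls and floor 5 mm, right below the shut flap.
- flap_handle (a point): Grip point in the black tab near the flap's free edge; tab 20 mm wide (y), 14 mm thick (x), 35 mm tall with a rounded end. Axes turn with the flap: x from free edge to hinge, y along the hinge, z out of the outer face (up when shut). The point is 26 mm above that face, 9 mm below the tab's end, 16 mm from the free edge. Hinge axis: parallel to y, 144 mm along +x and 31 mm along -z from here.
- hub: Brass hub standing on the box floor, 55 mm tall: a round stem 28 mm in diameter on a flange foot 50 mm in diameter and 10 mm thick; 0.25 to 0.5 kg. Origin: centre of its underside; z up its axis. Its centre is at least 55 mm from every wall and 100 to 125 mm from the sleeve's centre, in either half of the box.
- sleeve: Plain straight brass sleeve, 36 mm in diameter and 45 mm tall, no flange, standing in the same box. To be left alone. Origin: centre of its underside; z up.
- tray: Blue square tray, 160 mm x 160 mm, rim 20 mm high, fixed to the table to one side of the box. Origin: centre of its underside, on the table; z up. In its middle lies a round black rubber pad, 90 mm in diameter, whose top is 9 mm above the origin.
There are look-alikes about, which are no part of the job. There is more than one size of the tray; the job needs the largest.

How it is judged:
By the outcome, as a careful person would: the job done as asked, in the order asked, and still so for the second after the job is handed in, with the robot touching nothing.
It also fails if it takes over 53 s, if anything falls off the work surface, if the arm or the gripper's body presses on something with over 40 N, if the wrist force passes 120 N, or if a joint passes its speed limit or range.

## Robot

A 6-joint arm with a two-finger parallel gripper is mounted at the origin on the work surface. World frame = base frame: x ahead of the robot, y to its left, z up, the work surface at z = 0. Lengths are in mm, angles in degrees, forces in N, time in s.
With the tool pointing down it reaches from about 350 to 850 mm from the base axis. Payload 8.1 kg.
Tool frame: the origin (TCP) lies at the very end of the fingers, on their centre line; the grasp point (between the pads) lies 19 mm behind it; z points along the fingers, y is the line along which they close (so a half turn about z gives the same grasp; the last joint's range is limited). The gripper opens to 85 mm and grips with 20 to 120 N. Pads are 22 mm wide; open, the fingers measure 114 mm over their backs; the gripper's body (76 mm by 85 mm) begins 54 mm behind the grasp point. The pads swing forward as they close: fully open they stand 13 mm farther back than shut.
Start: joints at [60.539, 7.471, 85.268, -0, 87.261, -4.893], TCP at [249.448, 545.693, 231.292] pointing down, gripper open.
Joint ranges: [-169.43, 169.43], [-51.17, 129.36], [1.28, 143.12], [-76.62, 256.62], [0, 156.53], [-152.29, 152.29]. Speed limits (degrees/s): [136.94, 136.94, 159.86, 180, 180, 180].

## Interface

Orientations are given as [roll, pitch, yaw] about the fixed x, y, z axes, in that order (R = Rz(yaw) Ry(pitch) Rx(roll)).
In Python, from bench import status, viewer, job gives the robot as it stands.
- The arm moves only by the tool arm_command, never from a script. Its argument "targets" is a list that holds one entry, the list of rows, each a list of 7 numbers: the shift along the world's x, y, z in m, then the turn, a rotation vector about the world's x, y, z in rad, then the opening, from -1 (shut) to 1 (fully open). In form: [[[dx, dy, dz, rx, ry, rz, gripper], ...]]. A call has 1 to 10 rows; each row shifts and turns the commanded pose from where the row before left it; what a row does not reach is not made up. A row lasts 1/8 s, in which the tool goes at most 62.5 mm and 10.7 degrees, less where a joint would pass 70% of its speed; a pose out of reach is approached as far as the arm can. A call with a gripper value outside its range is refused whole. The fingers move at their own pace and stop on an object; "force" is the grip in N (left out, the last holds). Time passes only in rows, so rows that do not move let the fingers close. It gives the time, the measured TCP pose, the force, the opening and the grip force at its end, in the units of the state.
- status.sense(): the state, without advancing time (a new reading comes with each control period).
- viewer.snapshot(name): name is "scene" or "top" or "wrist"; returns the picture (420x560x3 uint8, red, green, blue); there is no depth.
- viewer.camera_model(name): a dict with "vertical_fov" (degrees; the focal length in pixels is half the picture's height over the tangent of half this angle, whatever the lens; pixels are square), "cx", "cy" (the principal point, pixels), "xyz" and "attitude" of the camera in the world. Camera axes: x right, y down, z forward; pixel columns grow to the right and rows downward; lengths in mm; the calibration is good to about 2 mm. A picture is of the moment at which its call begins: read the wrist's pose just before it. camera_model takes no time and is no camera call; for the wrist camera it gives the pose at the moment of the call.
- job.hand_in(): hands the job in; it is judged then, once.
The state is a dict: "time": time; "joint_pos": joint angles; "qd": joint speeds; "joint_efforts": joint torques, N m; "tool_pos": TCP position; "tcp_rot": TCP orientation; "ft_force": force on the tool from outside, world axes, zero at the start; "wrist_torque": the same for the moment, N m; "finger_gap": finger opening in mm; "grip_force": force on a finger pad.
Only numpy, scipy, OpenCV 4.12 (cv2) and the standard library are available. Lean on these libraries where they do the work, as an engineer would, in place of code of your own. Each camera call takes 0.05 s, during which the arm holds its last target. There are 200 camera calls.

## Working session

There is one attempt and no reset: what is moved stays moved. The work goes in short steps, Python scripts to look and compute and a tool call to move; the robot and the scene stay as the last step left them, time stands still between calls to the robot, and variables do not carry over. Pictures are saved under pics/ and viewed, at most 10 in all, crops included, and the job is handed in when it is done.

Besides the shell and the picture viewer there is one more tool, called after "Call:" by a JSON object that holds its "method" and its "body". arm_command: Moves the arm, as the interface text tells. Its arguments: {"type":"object","properties":{"targets":{"type":"array"},"force":{"type":"number"}},"required":["targets"]}

```bash
mkdir -p pics; ls; python3 - <<'E'
from bench import status, viewer
import cv2
print(status.sense())
for n in ("scene","top"):
    print(n,viewer.camera_model(n))
    cv2.imwrite(f"pics/{n}0.png",viewer.snapshot(n)[:,:,::-1])
print(viewer.camera_model("wrist"))
E
```

```text
pics
{'time': 0.0, 'joint_pos': array([ 6.05390772e+01,  7.51509786e+00,  8.53288701e+01,  9.23612523e-04,
        8.72599039e+01, -4.89242212e+00]), 'qd': array([-0.03128065,  0.05640485,  0.05817313,  0.01916215,  0.03699418,
        0.02658012]), 'joint_efforts': array([-5.02765019e-03, -5.69439340e+01, -5.00524557e+01, -6.56753327e-04,
        1.57279830e-02,  6.83642293e-05]), 'tool_pos': array([249.17283514, 545.22617621, 230.24844018]), 'tcp_rot': array([-1.79896585e+02, -9.77784193e-03,  1.55431446e+02]), 'ft_force': array([ 0.61959565, -0.76864159, -0.21716547]), 'wrist_torque': array([-0.00962108,  0.00810816, -0.03381352]), 'grip_force': 0.0, 'finger_gap': 85.09598216044516}
scene {'vertical_fov': 43.008752908628395, 'cx': 273.5444001877065, 'cy': 206.98905797007382, 'xyz': array([1334.08809075,  287.83258352,  838.00461912]), 'attitude': array([-131.65956563,    0.96994742,  104.69481889])}
top {'vertical_fov': 44.23895310790436, 'cx': 267.82731005253174, 'cy': 201.93172103146642, 'xyz': array([ 257.83195068,   76.31138397, 1188.20450261]), 'attitude': array([-1.67984531e+02, -7.67063813e-02, -8.62064516e+01])}
{'vertical_fov': 66.28397185785992, 'cx': 274.4610306843327, 'cy': 210.6329112171084, 'xyz': array([176.14370738, 578.7878189 , 373.11172858]), 'attitude': array([1.61848461e+02, 8.01757105e-02, 6.54358977e+01])}
```

View pics/top0.png

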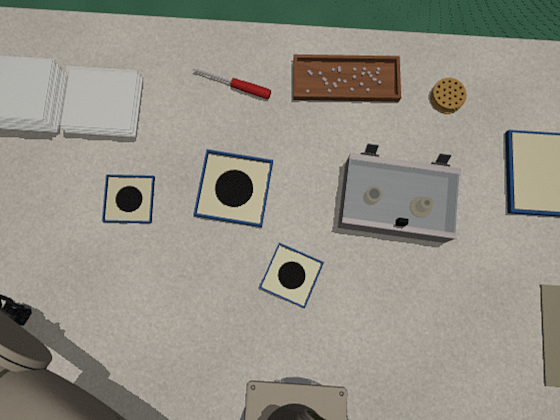

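View pics/scene0.png

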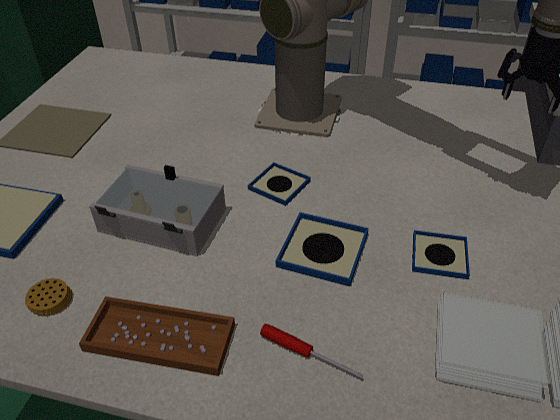

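The top view shows the box at about (400,198). The tab is at (402,222), with one brass part at (373,195) and another at (421,205). Three trays have pads: (233,188), (129,199) and (291,275), and the first is the largest. The bordered board at (540,170) has no pad. In the scene view the left part (138,203) has a foot and the right one (183,213) is plain. I'll measure these and confirm with a crop.

```bash
cat > h.py <<'E'
import numpy as np, cv2
from scipy.spatial.transform import Rotation as Ro
from bench import status, viewer
def cam(n):
    c=viewer.camera_model(n); f=210/np.tan(np.radians(c["vertical_fov"]/2))
    return np.array(c["xyz"]),Ro.from_euler("xyz",c["attitude"],degrees=True).as_matrix(),f,c["cx"],c["cy"]
def ray(c,u,v):
    d=c[1]@np.array([(u-c[3])/c[2],(v-c[4])/c[2],1.]); return c[0],d/np.linalg.norm(d)
def plane(c,p,z):
    o,d=ray(c,*p); return o+d*(z-o[2])/d[2]
def proj(c,P):
    q=c[1].T@(np.asarray(P,float)-c[0]); return np.array([c[3]+c[2]*q[0]/q[2],c[4]+c[2]*q[1]/q[2]])
def tri(rs):
    A=sum(np.eye(3)-np.outer(d,d) for o,d in rs); b=sum((np.eye(3)-np.outer(d,d))@o for o,d in rs)
    X=np.linalg.solve(A,b); return X,max(np.linalg.norm(np.cross(X-o,d)) for o,d in rs)
def blobs(m,amin=30):
    n,l,s,c=cv2.connectedComponentsWithStats(m.astype(np.uint8)); return [(np.round(c[i],1),s[i].tolist(),l==i) for i in range(1,n) if s[i,4]>=amin]
E
python3 - <<'E'
from h import *
np.set_printoptions(precision=1,suppress=True)
out=[]
for n,roi in (("top",(330,140,140,105)),("scene",(85,155,150,112))):
    im=cv2.imread(f"pics/{n}0.png"); c=cam(n)
    hsv=cv2.cvtColor(im,cv2.COLOR_BGR2HSV)
    print(n,"blue")
    for ce,s,m in blobs((hsv[...,0]>95)&(hsv[...,0]<130)&(hsv[...,1]>110)&(hsv[...,2]>40),60):
        cn=np.vstack(cv2.findContours(m.astype(np.uint8),0,2)[0]); r=cv2.minAreaRect(cn)
        b=np.array([plane(c,p,20)[:2] for p in cv2.boxPoints(r)]); print(s,plane(c,r[0],20)[:2],np.linalg.norm(b-np.roll(b,1,0),axis=1))
    print("dark")
    for ce,s,m in blobs(im.max(2)<35,25):
        if s[4]<3000: print(ce,s,plane(c,ce,9))
    x,y,w,h=roi; out.append(cv2.resize(im[y:y+h,x:x+w],(400,300),interpolation=cv2.INTER_CUBIC))
cv2.imwrite("pics/crop.png",np.hstack(out))
E
```

```text
top blue
[508, 130, 52, 86, 539] [ 617.7 -524.9] [207.  121.7 207.5 117.4]
[194, 150, 79, 77, 587] [534.5 174.3] [158.4 161.2 162.9 160.4]
[103, 175, 51, 48, 299] [492.4 414.3] [112.5 112.6 114.8 112.4]
[260, 243, 64, 65, 177] [342.2  27.8] [109.7 110.6 111.6 109.8]
dark
[507.2 150.6] [506, 131, 3, 40, 60] [ 671.2 -470.1    9. ]
[371.3 148.4] [366, 145, 12, 9, 73] [ 655.1 -146.4    9. ]
[443.1 158.2] [437, 155, 14, 8, 68] [ 642.1 -317.4    9. ]
[233.7 188.1] [216, 170, 37, 37, 1051] [536.2 173.4   9. ]
[508.5 194.3] [507, 176, 4, 37, 60] [ 564.1 -469.9    9. ]
[128.6 198.8] [116, 187, 26, 25, 505] [494.2 416.3   9. ]
[401.2 221.7] [396, 218, 12, 8, 84] [ 482.2 -219.9    9. ]
[291.3 275. ] [279, 262, 26, 27, 552] [343.   27.1   9. ]
[ 15.4 310.7] [0, 295, 31, 30, 450] [223.3 637.1   9. ]
[316.2 416.4] [311, 412, 13, 8, 46] [ 46.1 -43.3   9. ]
scene blue
[139, 0, 25, 4, 73] [-664.4 -772.3] [ 33.7 100.5  33.4  99.4]
[199, 0, 27, 9, 188] [-691.9 -516.1] [ 86.4 107.8  85.8 104.6]
[230, 0, 28, 11, 227] [-713.8 -388.4] [113.1  96.8 117.2  94.9]
[405, 0, 35, 14, 383] [-843.   309.2] [135.3 1
[... 1204 characters left out ...]
172.4] [164, 166, 12, 14, 130] [ 370.7 -252.6    9. ]
[278.9 183.5] [267, 176, 25, 16, 309] [349.   28.6   9. ]
[ 36.6 226.7] [11, 196, 52, 62, 252] [ 628.  -468.4    9. ]
[103.8 211.5] [95, 206, 21, 11, 84] [ 544.9 -343.8    9. ]
[170.8 227.6] [163, 223, 20, 11, 89] [ 558.3 -169.5    9. ]
[322.8 248. ] [303, 234, 41, 29, 964] [539.6 174.4   9. ]
[439.6 254.2] [425, 244, 30, 21, 492] [498.8 417.1   9. ]
[ 97.2 321.9] [86, 301, 23, 40, 146] [ 832.1 -204.2    9. ]
[225.6 347.4] [218, 320, 17, 55, 135] [826.2  50.5   9. ]
[ 42.7 409. ] [16, 394, 60, 26, 579] [1012.3 -205.8    9. ]
[ 78. 412.] [75, 407, 7, 13, 26] [1002.5 -146.1    9. ]
[ 92.6 415. ] [79, 408, 30, 12, 127] [1001.3 -120.1    9. ]
```

View pics/crop.png

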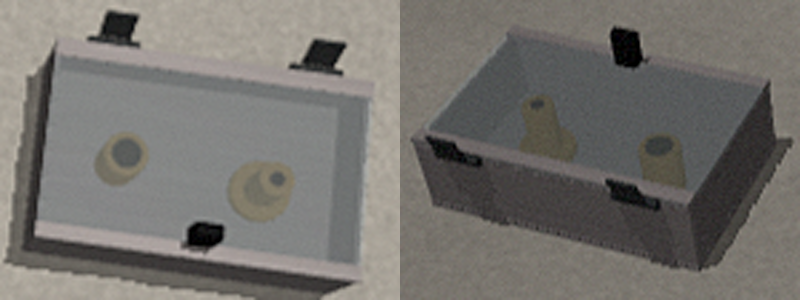

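The crop confirms it: the hub, with a wide foot, is on the right in the top view at (421,206), and the plain sleeve is at (373,194). The tray is the 160 mm one at (233,188).

```bash
python3 - <<'E'
from h import *
np.set_printoptions(precision=1,suppress=True)
T,S=cam("top"),cam("scene")
for n,a,b in (("tab",(401.2,221.7),(169.4,172.4)),("pad",(233.7,188.1),(322.8,248)),("hubtop",(426.6,202.3),(136.7,193.6)),("sleevetop",(373.4,193.6),(181.7,210.1)),
 ("hingeL",(371.3,148.4),(170.8,227.6)),("hingeR",(443.1,158.2),(103.8,211.5))):
    print(n,*tri([ray(T,*a),ray(S,*b)]))
# flap-top corners from top crop (z 75)
for p in ((57,45),(373,88),(357,275),(37,228)): print(plane(T,(330+p[0]/2.857,140+p[1]/2.857),75))
E
```

```text
tab [ 466.5 -199.    91.4] 0.13979628909200364
pad [536.8 173.9   6.1] 0.17422068870771443
hubtop [ 520.  -262.4   59.7] 0.8841116564697293
sleevetop [ 535.5 -146.8   46.9] 0.1921695267257213
hingeL [ 629.  -130.1   84.5] 2.0958175428122647
hingeR [ 616.4 -289.5   84.4] 2.6915920761267236
[612.4 -86.5  75. ]
[ 593.8 -334.1   75. ]
[ 445.3 -320.3   75. ]
[465.4 -76.1  75. ]
```

Call:
{"method": "arm_command", "body": {"targets": [[[0.04, -0.04, 0.005, 0, 0, 0.018, 0.2], [0.04, -0.04, 0.005, 0, 0, 0.018, 0.2], [0.04, -0.045, 0.005, 0, 0, 0.018, 0.2], [0.04, -0.045, 0.005, 0, 0, 0.018, 0.2], [0.03, -0.05, 0, 0, 0, 0.018, 0.2], [0.03, -0.05, 0, 0, 0, 0.018, 0.2], [0, -0.06, 0, 0, 0, 0.018, 0.2], [0, -0.06, 0, 0, 0, 0.018, 0.2], [0, -0.06, 0, 0, 0, 0.018, 0.2], [0, -0.06, 0, 0, 0, 0.018, 0.2]]]}}

```text
time: 1.35
tool_pos: [468.9, 33.9, 251.0]
tcp_rot: [-180.0, -0.0, 165.8]
ft_force: [0.5, 0.6, -0.1]
finger_gap: 51.0
grip_force: 0.0
```

Call:
{"method": "arm_command", "body": {"targets": [[[0, -0.06, 0, 0, 0, 0.018, 0.2], [0, -0.06, 0, 0, 0, 0.018, 0.2], [0, -0.05, 0, 0, 0, 0.018, 0.2], [0, -0.05, 0, 0, 0, 0.018, 0.2], [0, -0.03, 0, 0, 0, 0.018, 0.2], [0, -0.02, 0, 0, 0, 0.018, 0.2], [0, 0, 0, 0, 0, 0.018, 0.2], [0, 0, 0, 0, 0, 0.018, 0.2], [0, 0, 0, 0, 0, 0.018, 0.2], [0, 0, 0, 0, 0, 0.01, 0.2]]]}}

```text
time: 2.6
tool_pos: [469.6, -233.6, 251.4]
tcp_rot: [-180.0, 0.0, 175.7]
ft_force: [0.2, 0.5, -0.8]
finger_gap: 51.6
grip_force: 0.0
```

```bash
cat > w.py <<'E'
import sys,pickle; from h import *
k=sys.argv[1]; c=cam("wrist"); im=viewer.snapshot("wrist")[:,:,::-1]
cv2.imwrite(f"pics/w{k}.png",im); pickle.dump(c,open(f"w{k}.pkl","wb")); print(status.sense()["tool_pos"])
E
python3 w.py 1
```

```text
[ 469.58940326 -233.75604551  251.40275814]
```

Call:
{"method": "arm_command", "body": {"targets": [[[-0.03, 0.04, 0.01, 0, 0, 0, 0.2], [-0.03, 0.04, 0.01, 0, 0, 0, 0.2], [0, 0, 0, 0, 0, 0, 0.2], [0, 0, 0, 0, 0, 0, 0.2]]]}}

```text
time: 3.15
tool_pos: [409.8, -154.3, 271.6]
tcp_rot: [-180.0, 0.1, 175.6]
ft_force: [0.1, 0.0, -0.3]
finger_gap: 51.3
grip_force: 0.0
```

```bash
python3 w.py 2; python3 -c "
import cv2,numpy as np
cv2.imwrite('pics/w12.png',np.hstack([cv2.resize(cv2.imread(f'pics/w{k}.png'),(400,300)) for k in (1,2)]))"
```

```text
[ 409.7701744  -154.58243253  271.29443738]
```

View pics/w12.png

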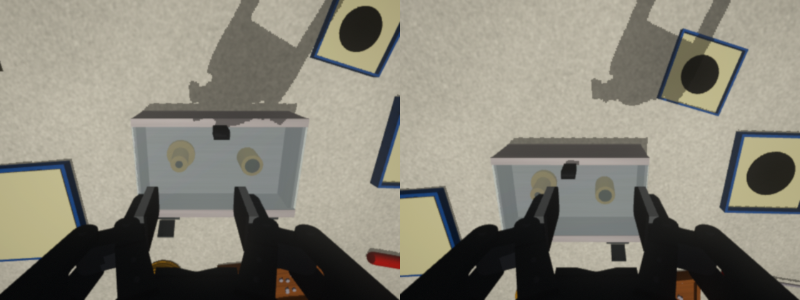

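Both wrist views (half scale per pane) show the tab at about (221,132) and (569,171). In the left pane the hub's stem end is at (179,163) and the sleeve's end at (252,165).

```bash
python3 - <<'E'
from h import *; import pickle
np.set_printoptions(precision=1,suppress=True)
C={k:pickle.load(open(f"w{k}.pkl","rb")) for k in (1,2)}
C["top"],C["scene"]=cam("top"),cam("scene")
tab={"top":(401.2,221.7),"scene":(169.4,172.4)}
for k,roi in ((1,(280,160,330,205)),(2,(210,215,262,262))):
    im=cv2.imread(f"pics/w{k}.png"); m=np.zeros(im.shape[:2],bool); x0,y0,x1,y1=roi
    m[y0:y1,x0:x1]=im[y0:y1,x0:x1].max(2)<45
    b=max(blobs(m,20),key=lambda b:b[1][4]); print(k,b[:2]); tab[k]=b[0]
    r=cv2.approxPolyDP(cv2.findContours(b[2].astype(np.uint8),0,2)[0][0],2,True)[:,0]; print(r.tolist())
print("wrist",tri([ray(C[k],*tab[k]) for k in (1,2)])); print("all",tri([ray(C[k],*tab[k]) for k in C]))
X,_=tri([ray(C[k],*tab[k]) for k in C])
for k in C: print(k,proj(C[k],X)-tab[k], plane(C[k],tab[k],92))
a=[]
for k,roi in ((1,(170,150,430,320)),(2,(120,200,400,350))):
    im=cv2.imread(f"pics/w{k}.png"); x0,y0,x1,y1=roi
    a.append(cv2.resize(im[y0:y1,x0:x1],None,fx=400/(x1-x0),fy=400/(x1-x0),interpolation=cv2.INTER_CUBIC))
h=max(i.shape[0] for i in a); cv2.imwrite("pics/w12b.png",np.hstack([cv2.copyMakeBorder(i,0,h-i.shape[0],0,0,0) for i in a]))
E
```

```text
1 (array([309.2, 185.2]), [298, 176, 23, 19, 399])
[[299, 177], [300, 194], [320, 194], [320, 182], [316, 176]]
2 (array([235.8, 239.7]), [226, 230, 20, 20, 370])
[[230, 230], [226, 239], [226, 249], [243, 249], [245, 230]]
wrist (array([ 464. , -200. ,   95.5]), np.float64(0.22525540533507585))
all (array([ 465.9, -199.8,   90.8]), np.float64(1.1480029399922425))
1 [-0.3  0.5] [ 465.1 -199.6   92. ]
2 [ 1.1 -0. ] [ 465.3 -200.7   92. ]
top [0.2 0.4] [ 466.4 -199.    92. ]
scene [-0.2 -0. ] [ 467.1 -198.5   92. ]
```

View pics/w12b.png

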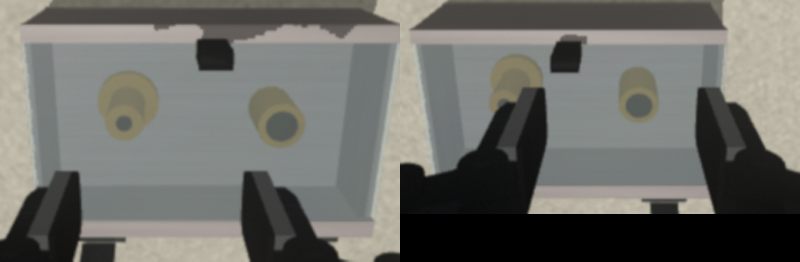

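The hub and sleeve are clear in both views. The tab centre is about (466,-199.7), so I'm going down onto it now.

Call:
{"method": "arm_command", "body": {"targets": [[[0.028, -0.0225, -0.04, 0, 0, 0, 0.0], [0.028, -0.0225, -0.05, 0, 0, 0, 0.0], [0, 0, -0.03, 0, 0, 0, 0.0], [0, 0, -0.03, 0, 0, 0, 0.0], [0, 0, -0.025, 0, 0, 0, 0.0], [0, 0, -0.0145, 0, 0, 0, 0.0], [0, 0, 0, 0, 0, 0, 0.0], [0, 0, 0, 0, 0, 0, 0.0]]], "force": 30}}

```text
time: 4.2
tool_pos: [466.2, -199.8, 82.8]
tcp_rot: [-180.0, 0.1, 175.6]
ft_force: [0.3, -0.9, -0.2]
finger_gap: 42.8
grip_force: 0.0
```

```bash
python3 w.py 3; python3 - <<'E'
from h import *; import pickle
np.set_printoptions(precision=1,suppress=True)
C={1:pickle.load(open("w1.pkl","rb")),"top":cam("top"),"scene":cam("scene")}
print("hub",tri([ray(C[1],250,230),ray(C["top"],426.6,202.3),ray(C["scene"],136.7,193.6)]),plane(C[1],(250,230),60),plane(C[1],(253.2,215.7),15))
print("sleeve",tri([ray(C[1],353.3,232.6),ray(C["top"],373.4,193.6),ray(C["scene"],181.7,210.1)]))
im=cv2.imread("pics/w3.png"); s=viewer.snapshot("scene")[110:260,70:270,::-1]
cv2.imwrite("pics/g3.png",np.hstack([cv2.resize(im,(400,300)),cv2.resize(s,(400,300))]))
E
```

```text
[ 466.36961089 -199.88632707   83.0942314 ]
hub (array([ 519.8, -263.3,   59.1]), np.float64(1.5305693965499247)) [ 519.4 -264.6   60. ] [ 518.2 -263.7   15. ]
sleeve (array([ 536. , -146.7,   47.4]), np.float64(0.6012702810999744))
```

View pics/g3.png

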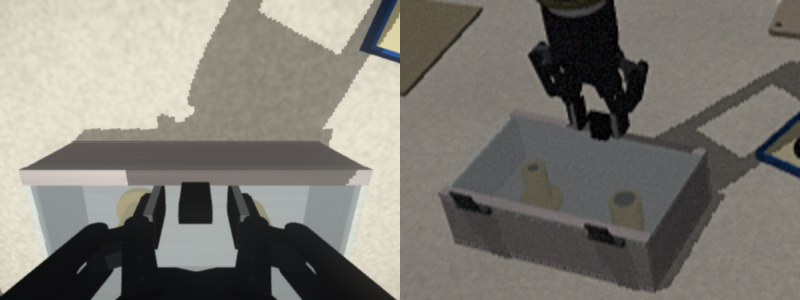

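The tab at (194,203) sits midway between the fingers, so I'll close.

Call:
{"method": "arm_command", "body": {"targets": [[[0, 0, 0, 0, 0, 0, -0.7], [0, 0, 0, 0, 0, 0, -0.7], [0, 0, 0, 0, 0, 0, -0.7], [0, 0, 0, 0, 0, 0, -0.7], [0, 0, 0, 0, 0, 0, -0.7]]], "force": 30}}

```text
time: 4.92
tool_pos: [466.0, -200.3, 82.8]
tcp_rot: [-179.9, 0.1, 175.6]
ft_force: [-2.3, -5.3, 4.6]
finger_gap: 19.3
grip_force: 32.5
```

```bash
python3 - <<'E'
import numpy as np
y=np.radians(-4.4)
p=lambda t:np.array([-144*np.cos(t)+31*np.sin(t),144*np.sin(t)+31*np.cos(t)])
ts=np.linspace(0,1.8,21)
for t in ts[1:]:
    d=p(t)-p(t-ts[1]); print(f"{t:.2f} {d[0]*np.cos(y)/1e3:.4f} {d[0]*np.sin(y)/1e3:.4f} {d[1]/1e3:.4f}", (p(t)-p(0)).round(1))
E
```

```text
0.09 0.0034 -0.0003 0.0128 [ 3.4 12.8]
0.18 0.0045 -0.0003 0.0125 [ 7.9 25.3]
0.27 0.0056 -0.0004 0.0120 [13.5 37.3]
0.36 0.0066 -0.0005 0.0115 [20.2 48.7]
0.45 0.0076 -0.0006 0.0108 [27.8 59.5]
0.54 0.0086 -0.0007 0.0101 [36.4 69.6]
0.63 0.0095 -0.0007 0.0093 [45.9 78.9]
0.72 0.0102 -0.0008 0.0084 [56.2 87.3]
0.81 0.0110 -0.0008 0.0074 [67.2 94.7]
0.90 0.0116 -0.0009 0.0064 [ 78.8 101.1]
0.99 0.0121 -0.0009 0.0053 [ 90.9 106.4]
1.08 0.0125 -0.0010 0.0042 [103.5 110.6]
1.17 0.0129 -0.0010 0.0031 [116.4 113.7]
1.26 0.0131 -0.0010 0.0019 [129.5 115.6]
1.35 0.0132 -0.0010 0.0007 [142.7 116.3]
1.44 0.0132 -0.0010 -0.0005 [156.  115.8]
1.53 0.0131 -0.0010 -0.0017 [169.1 114.1]
1.62 0.0129 -0.0010 -0.0028 [182.  111.3]
1.71 0.0126 -0.0010 -0.0040 [194.7 107.3]
1.80 0.0122 -0.0009 -0.0051 [206.9 102.2]
```

Call:
{"method": "arm_command", "body": {"targets": [[[0.0034, -0.0003, 0.0128, 0, 0, 0, -0.7], [0.0045, -0.0003, 0.0125, 0, 0, 0, -0.7], [0.0056, -0.0004, 0.012, 0, 0, 0, -0.7], [0.0066, -0.0005, 0.0115, 0, 0, 0, -0.7], [0.0076, -0.0006, 0.0108, 0, 0, 0, -0.7], [0.0086, -0.0007, 0.0101, 0, 0, 0, -0.7]]]}}

```text
time: 5.68
tool_pos: [500.9, -202.9, 151.2]
tcp_rot: [-179.9, -0.1, 175.6]
ft_force: [-1.3, -6.6, -3.4]
finger_gap: 19.3
grip_force: 30.5
```

Call:
{"method": "arm_command", "body": {"targets": [[[0.0095, -0.0007, 0.0093, 0, 0, 0, -0.7], [0.0102, -0.0008, 0.0084, 0, 0, 0, -0.7], [0.011, -0.0008, 0.0074, 0, 0, 0, -0.7], [0.0116, -0.0009, 0.0064, 0, 0, 0, -0.7], [0.0121, -0.0009, 0.0053, 0, 0, 0, -0.7], [0.0125, -0.001, 0.0042, 0, 0, 0, -0.7], [0.0129, -0.001, 0.0031, 0, 0, 0, -0.7], [0.0131, -0.001, 0.0019, 0, 0, 0, -0.7]]]}}

```text
time: 6.68
tool_pos: [594.5, -210.1, 197.7]
tcp_rot: [-179.9, -0.1, 175.6]
ft_force: [-2.7, -5.4, 0.2]
finger_gap: 19.6
grip_force: 29.6
```

Call:
{"method": "arm_command", "body": {"targets": [[[0.0132, -0.001, 0.0007, 0, 0, 0, -0.7], [0.0132, -0.001, -0.0005, 0, 0, 0, -0.7], [0.0131, -0.001, -0.0017, 0, 0, 0, -0.7], [0.0129, -0.001, -0.0028, 0, 0, 0, -0.7], [0.0126, -0.001, -0.004, 0, 0, 0, -0.7], [0.0122, -0.0009, -0.0051, 0, 0, 0, -0.7], [0, 0, 0, 0, 0, 0, -0.7]]]}}

```text
time: 7.55
tool_pos: [673.0, -216.1, 184.3]
tcp_rot: [-179.9, 0.1, 175.6]
ft_force: [0.0, -5.8, 3.9]
finger_gap: 19.6
grip_force: 31.0
```

```bash
python3 - <<'E'
from h import *
print(status.sense()["tool_pos"])
s=viewer.snapshot("scene")[60:285,50:350,::-1]; t=viewer.snapshot("top")[110:260,320:520,::-1]
cv2.imwrite("pics/o4.png",np.hstack([cv2.resize(t,(400,300)),cv2.resize(s,(400,300))]))
E
```

```text
[ 672.99827469 -216.0557519   184.34446037]
```

View pics/o4.png

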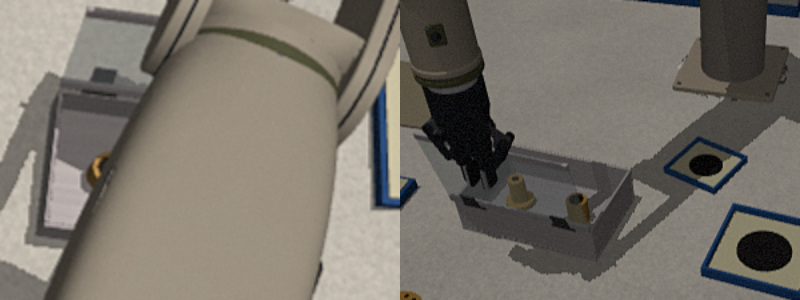

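The flap has swung back past upright: in the top view its edge is near (110,20), and in the scene view the fingers hold the tab at (480,180). Releasing and rising.

Call:
{"method": "arm_command", "body": {"targets": [[[0, 0, 0, 0, 0, 0, -0.2], [0, 0, 0, 0, 0, 0, 0.0], [0, 0, 0, 0, 0, 0, 0.0], [0, 0, 0.02, 0, 0, 0, 0.0], [0, 0, 0.04, 0, 0, 0, 0.0], [0, 0, 0.05, 0, 0, 0, 0.0], [0, 0, 0.02, 0, 0, 0, 0.0], [-0.05, -0.012, 0, 0, 0, 0, 0.0], [-0.05, -0.012, 0, 0, 0, 0, 0.0], [-0.05, -0.012, 0, 0, 0, 0, 0.0]]]}}

```text
time: 8.9
tool_pos: [520.6, -251.3, 315.9]
tcp_rot: [-179.9, 0.1, 175.6]
ft_force: [0.2, -1.6, 0.5]
finger_gap: 42.9
grip_force: 0.0
```

Call:
{"method": "arm_command", "body": {"targets": [[[-0.02, -0.015, -0.04, 0, 0, 0, 0.0], [0, 0, -0.04, 0, 0, 0, 0.0], [0, 0, 0, 0, 0, 0, 0.0], [0, 0, 0, 0, 0, 0, 0.0]]]}}

```text
time: 9.4
tool_pos: [502.8, -266.4, 236.7]
tcp_rot: [-179.9, 0.1, 175.6]
ft_force: [0.6, -0.1, 0.3]
finger_gap: 42.4
grip_force: 0.0
```

```bash
python3 w.py 5; python3 - <<'E'
from h import *
s=viewer.snapshot("scene")[60:285,50:350,::-1]; t=viewer.snapshot("top")
cv2.imwrite("pics/o5.png",np.hstack([cv2.resize(cv2.imread("pics/w5.png"),(400,300)),cv2.resize(s,(400,300))]))
E
```

```text
[ 503.16961547 -266.56134097  237.14469802]
```

View pics/o5.png

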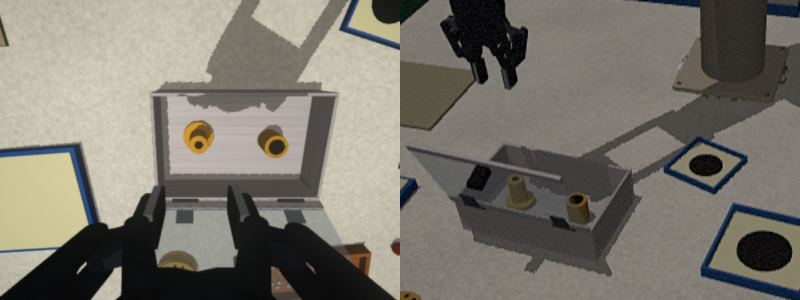

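The flap stays open on its stop (scene pane, about (490,165)), and both parts still stand. In the wrist pane the hub is at (198,140) and the sleeve at (274,145). I'll refine the hub's position from this wrist view and the scene view.

```bash
python3 - <<'E'
from h import *; import pickle
np.set_printoptions(precision=1,suppress=True)
c5=pickle.load(open("w5.pkl","rb")); S=cam("scene")
def brass(im,roi):
    hsv=cv2.cvtColor(im,cv2.COLOR_BGR2HSV); m=np.zeros(im.shape[:2],bool); x0,y0,x1,y1=roi
    h=hsv[y0:y1,x0:x1]; m[y0:y1,x0:x1]=(h[...,0]>10)&(h[...,0]<32)&(h[...,1]>90); return m
im=cv2.imread("pics/w5.png"); m=brass(im,(240,150,420,235))
for ce,s,mm in blobs(m,60):
    cn=cv2.findContours(mm.astype(np.uint8),0,2)[0][0]; print("w5",ce,s,cv2.minEnclosingCircle(cn))
d=np.zeros_like(m); d[150:235,240:420]=(im.max(2)<60)[150:235,240:420]
hole={}
for ce,s,mm in blobs(d,15):
    if s[4]<300: print("hole",ce,s,plane(c5,ce,60),plane(c5,ce,50))
sc=viewer.snapshot("scene")[:,:,::-1]; m=brass(sc,(110,160,210,240))
for ce,s,mm in blobs(m,20): 
    ys,xs=np.nonzero(mm); t=ys.min(); print("scene",ce,s,"top rows",[(t+i,xs[ys==t+i].mean().round(1),len(xs[ys==t+i])) for i in range(0,min(14,s[3]),2)])
for k,P in (("hub",(519.5,-263.5)),):
    print(k,"pred hole w5",proj(c5,[*P,60]),"flange",proj(c5,[*P,15]),"scene",proj(S,[*P,60]))
E
```

```text
w5 [277.4 191.1] [257, 170, 42, 46, 1415] ((277.0, 192.23333740234375), 22.788721084594727)
w5 [380.5 199.4] [361, 181, 43, 41, 945] ((382.4004821777344, 199.4905242919922), 22.239482879638672)
hole [277.6 202.8] [274, 200, 8, 7, 49] [ 519.3 -264.5   60. ] [ 522.3 -264.6   50. ]
scene [137.5 205.7] [130, 191, 21, 26, 207] top rows [(np.int64(191), np.float64(136.0), 5), (np.int64(193), np.float64(136.0), 6), (np.int64(195), np.float64(136.0), 10), (np.int64(197), np.float64(135.0), 9), (np.int64(199), np.float64(134.0), 2), (np.int64(201), np.float64(134.0), 3), (np.int64(203), np.float64(135.5), 4)]
scene [184.8 214.4] [174, 204, 19, 24, 185] top rows [(np.int64(204), np.float64(183.0), 5), (np.int64(206), np.float64(183.0), 11), (np.int64(208), np.float64(183.3), 6), (np.int64(210), np.float64(181.5), 6), (np.int64(212), np.float64(183.1), 12), (np.int64(214), np.float64(182.5), 16), (np.int64(216), np.float64(185.8), 9)]
scene [178.3 221.1] [176, 217, 6, 9, 23] top rows [(np.int64(217), np.float64(178.0), 1), (np.int64(219), np.float64(178.2), 4), (np.int64(221), np.float64(178.5), 4), (np.int64(223), np.float64(178.0), 3), (np.int64(225), np.float64(178.0), 3)]
hub pred hole w5 [278.5 202.9] flange [278.1 191.7] scene [135.9 193.2]
```

Call:
{"method": "arm_command", "body": {"targets": [[[0.016, 0.0023, -0.05, 0, 0, 0, 0.0], [0, 0, -0.05, 0, 0, 0, 0.0], [0, 0, -0.04, 0, 0, 0, 0.0], [0, 0, -0.03, 0, 0, 0, 0.0], [0, 0, -0.025, 0, 0, 0, 0.0], [0, 0, -0.018, 0, 0, 0, 0.0], [0, 0, 0, 0, 0, 0, 0.0], [0, 0, 0, 0, 0, 0, 0.0]]]}}

```text
time: 10.6
tool_pos: [518.8, -264.3, 22.4]
tcp_rot: [-180.0, 0.1, 175.6]
ft_force: [0.7, -0.5, 0.1]
finger_gap: 43.0
grip_force: 0.0
```

Call:
{"method": "arm_command", "body": {"targets": [[[0, 0, 0, 0, 0, 0, -0.2], [0, 0, 0, 0, 0, 0, -0.3], [0, 0, 0, 0, 0, 0, -0.4], [0, 0, 0, 0, 0, 0, -0.6], [0, 0, 0, 0, 0, 0, -0.6]]], "force": 45}}

```text
time: 11.22
tool_pos: [518.4, -264.2, 22.1]
tcp_rot: [-180.0, 0.1, 175.6]
ft_force: [-1.6, 0.8, 6.4]
finger_gap: 26.4
grip_force: 43.7
```

Call:
{"method": "arm_command", "body": {"targets": [[[0, 0, 0.01, 0, 0, 0, -0.6], [0, 0, 0.02, 0, 0, 0, -0.6], [0, 0, 0.03, 0, 0, 0, -0.6], [0, 0, 0.04, 0, 0, 0, -0.6], [0, 0, 0.03, 0, 0, 0, -0.6], [0, 0, 0.01, 0, 0, 0, -0.6], [0, 0, 0, 0, 0, 0, -0.6]]]}}

```text
time: 12.1
tool_pos: [518.1, -263.9, 161.7]
tcp_rot: [-180.0, 0.1, 175.6]
ft_force: [-0.5, 0.3, -5.6]
finger_gap: 26.4
grip_force: 44.7
```

Call:
{"method": "arm_command", "body": {"targets": [[[0, 0.02, 0, 0, 0, 0, -0.6], [0, 0.04, 0, 0, 0, 0, -0.6], [0, 0.05, 0, 0, 0, 0, -0.6], [0.002, 0.05, 0, 0, 0, 0, -0.6], [0.004, 0.05, 0, 0, 0, 0, -0.6], [0.004, 0.05, 0, 0, 0, 0, -0.6], [0.004, 0.05, 0, 0, 0, 0, -0.6], [0.004, 0.05, 0, 0, 0, 0, -0.6], [0, 0.04, 0, 0, 0, 0, -0.6], [0, 0.02, 0, 0, 0, 0, -0.6]]]}}

```text
time: 13.35
tool_pos: [533.9, 158.8, 159.2]
tcp_rot: [-180.0, -0.2, 175.7]
ft_force: [0.4, 0.2, -4.8]
finger_gap: 26.2
grip_force: 45.2
```

Call:
{"method": "arm_command", "body": {"targets": [[[0, 0.012, 0, 0, 0, 0, -0.6], [0, 0.006, 0, 0, 0, 0, -0.6], [0, 0, 0, 0, 0, 0, -0.6], [0, 0, 0, 0, 0, 0, -0.6]]]}}

```text
time: 13.85
tool_pos: [536.0, 173.3, 161.1]
tcp_rot: [-180.0, 0.0, 175.5]
ft_force: [-0.6, -0.4, -4.7]
finger_gap: 26.6
grip_force: 45.2
```

```bash
python3 w.py 6; python3 - <<'E'
from h import *; import pickle
np.set_printoptions(precision=1,suppress=True)
s=status.sense(); print(s["ft_force"],s["grip_force"],s["finger_gap"],s["wrist_torque"])
c=pickle.load(open("w6.pkl","rb")); im=cv2.imread("pics/w6.png")
sc=viewer.snapshot("scene")[130:320,240:493,::-1]
for P in ((536.8,173.9,9),): print(proj(c,P))
hsv=cv2.cvtColor(im,cv2.COLOR_BGR2HSV)
for ce,st,m in blobs((hsv[...,0]>95)&(hsv[...,0]<130)&(hsv[...,1]>110)&(hsv[...,2]>40),60): print(ce,st)
cv2.imwrite("pics/p6.png",np.hstack([cv2.resize(im,(400,300)),cv2.resize(sc,(400,300))]))
E
```

```text
[536.05169112 173.33102523 161.1500431 ]
[-0.6 -0.2 -4.6] 45.18115818500519 26.265592188458967 [-0. -0. -0.]
[275.1 195. ]
[86.2 37.7] [0, 0, 134, 63, 682]
[503.7 131.5] [478, 59, 82, 138, 1010]
[272.4 172. ] [182, 104, 188, 172, 2859]
```

View pics/p6.png

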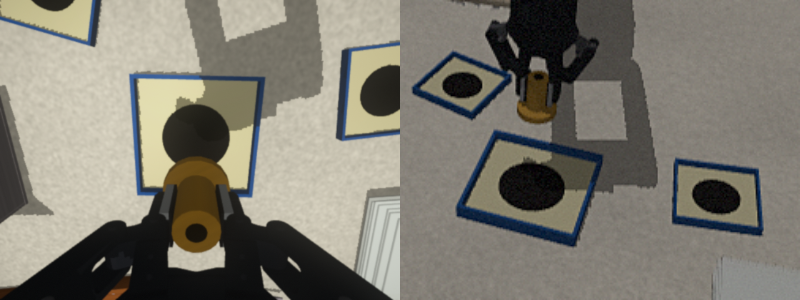

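The hub hangs upright in the grip over the tray. In the wrist pane the pad centre is about (197,138), which agrees with the predicted (275,195) at full scale. Lowering.

Call:
{"method": "arm_command", "body": {"targets": [[[0, 0.0005, -0.04, 0, 0, 0, -0.6], [0, 0, -0.04, 0, 0, 0, -0.6], [0, 0, -0.025, 0, 0, 0, -0.6], [0, 0, -0.015, 0, 0, 0, -0.6], [0, 0, -0.008, 0, 0, 0, -0.6], [0, 0, -0.003, 0, 0, 0, -0.6], [0, 0, 0, 0, 0, 0, -0.6], [0, 0, 0, 0, 0, 0, -0.6]]]}}

```text
time: 14.95
tool_pos: [536.6, 174.9, 31.1]
tcp_rot: [180.0, 0.1, 175.6]
ft_force: [-0.2, -0.1, -3.6]
finger_gap: 26.5
grip_force: 45.3
```

Call:
{"method": "arm_command", "body": {"targets": [[[0, 0, -0.0015, 0, 0, 0, -0.6], [0, 0, -0.0015, 0, 0, 0, -0.6], [0, 0, 0, 0, 0, 0, -0.6]]]}}

```text
time: 15.32
tool_pos: [535.6, 174.7, 26.9]
tcp_rot: [-180.0, -0.0, 175.6]
ft_force: [-0.4, 1.1, -5.1]
finger_gap: 25.9
grip_force: 45.3
```

Call:
{"method": "arm_command", "body": {"targets": [[[0, -0.0005, -0.001, 0, 0, 0, -0.6], [0, 0, 0, 0, 0, 0, -0.6]]]}}

```text
time: 15.58
tool_pos: [535.9, 174.3, 26.2]
tcp_rot: [180.0, 0.0, 175.6]
ft_force: [0.1, 0.9, -3.2]
finger_gap: 26.4
grip_force: 45.5
```

Call:
{"method": "arm_command", "body": {"targets": [[[0, 0, -0.001, 0, 0, 0, -0.6], [0, 0, 0, 0, 0, 0, -0.6]]]}}

```text
time: 15.82
tool_pos: [536.0, 174.3, 26.1]
tcp_rot: [180.0, 0.0, 175.6]
ft_force: [-4.5, -1.3, 7.0]
finger_gap: 26.5
grip_force: 46.3
```

The force has turned to +7 N, so the hub is on the pad. Releasing.

Call:
{"method": "arm_command", "body": {"targets": [[[0, 0, 0, 0, 0, 0, -0.3], [0, 0, 0, 0, 0, 0, -0.15], [0, 0, 0, 0, 0, 0, 0.05], [0, 0, 0, 0, 0, 0, 0.05], [0, 0, 0.015, 0, 0, 0, 0.05], [0, 0, 0.04, 0, 0, 0, 0.05], [0, 0, 0.05, 0, 0, 0, 0.05], [0, 0, 0.05, 0, 0, 0, 0.05], [-0.05, 0, 0.05, 0, 0, 0, 0.05], [-0.05, 0, 0.03, 0, 0, 0, 0.05]]]}}

```text
time: 17.08
tool_pos: [441.6, 174.2, 258.0]
tcp_rot: [179.9, 0.2, 175.6]
ft_force: [0.5, 0.5, 0.9]
finger_gap: 44.8
grip_force: 0.0
```

Call:
{"method": "arm_command", "body": {"targets": [[[-0.03, 0, 0, 0, 0, 0, 0.05], [0, 0, 0, 0, 0, 0, 0.05], [0, 0, 0, 0, 0, 0, 0.05], [0, 0, 0, 0, 0, 0, 0.05]]]}}

```text
time: 17.58
tool_pos: [412.1, 174.1, 254.1]
tcp_rot: [-180.0, -0.0, 175.6]
ft_force: [-0.3, -0.5, -0.6]
finger_gap: 45.1
grip_force: 0.0
```

```bash
python3 w.py 7; python3 - <<'E'
from h import *; import pickle
np.set_printoptions(precision=1,suppress=True)
c=pickle.load(open("w7.pkl","rb")); im=cv2.imread("pics/w7.png"); hsv=cv2.cvtColor(im,cv2.COLOR_BGR2HSV)
for ce,s,m in blobs((hsv[...,0]>10)&(hsv[...,0]<32)&(hsv[...,1]>120),200): print(ce,s)
print("pad c",proj(c,(536.8,173.9,9)),"hub top pred",proj(c,(536.8,173.9,64)))
sc=viewer.snapshot("scene")[110:335,85:385,::-1]
cv2.imwrite("pics/f7.png",np.hstack([cv2.resize(im,(400,300)),cv2.resize(sc,(400,300))]))
E
```

```text
[412.10658369 174.03028902 253.94049238]
[282.1 271.3] [263, 249, 39, 49, 1384]
[ 34.5 288.6] [10, 268, 49, 41, 1230]
[148.9 412. ] [125, 403, 44, 17, 572]
pad c [281.4 265.5] hub top pred [282.4 287.5]
```

View pics/f7.png

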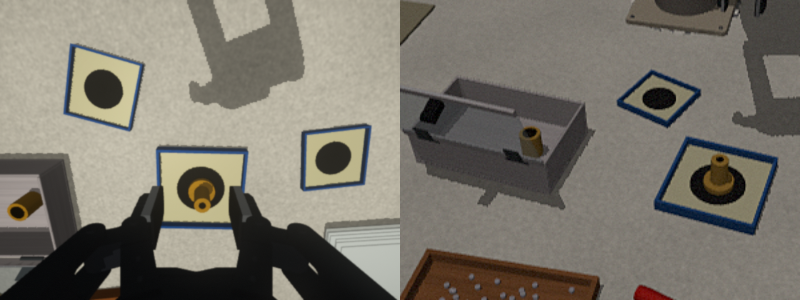

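The hub stands upright and centred on the pad: scene pane (719,178), wrist pane (202,193). The sleeve is still in the box at (532,140), the flap is open, and the robot is clear. Handing in.

```bash
python3 -c "
from bench import job
print(job.hand_in())"
```

```text
the job is handed in; nothing more can be done
None
```

The job is handed in at about 17.7 s of the 53 s allowed: the flap stays open on its stop, the hub stands upright, flange down, in the middle of the pad in the largest tray, and the sleeve was left standing in the box.

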